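Hardness probe on a wedge block in its carton

ROBOT

A 6-joint arm with a two-finger parallel gripper is mounted at the origin on the work surface. World frame = base frame: x ahead of the robot, y to its left, z up, the work surface at z = 0. Lengths are in m, angles in rad, forces in N, time in s.
With the tool pointing down it reaches from about 0.35 to 0.975 m from the base axis. Payload 4.9 kg.
Tool frame: the origin (TCP) lies midway between the tips of the shut fingers; the grasp point (between the pads) lies 19 mm behind it; z points along the fingers, y is the line along which they close (so a half turn about z gives the same grasp; the last joint's range is limited). The gripper opens to 85 mm and grips with 20 to 120 N. Pads are 22 mm wide; open, the fingers measure 114 mm over their backs; the gripper's body (76 mm by 85 mm) begins 54 mm behind the grasp point. The pads swing forward as they close: fully open they stand 13 mm farther back than shut.
Start: joints at [-0.119, 0.053, 1.613, -0, 1.476, -0.119], TCP at [0.625, 0, 0.231] pointing down, gripper open.
Joint ranges: [-3.01, 3.01], [-1.01, 2.22], [0.06, 2.58], [-1.02, 4.17], [0.09, 2.62], [-3.14, 3.14]. Speed limits (rad/s): [2.57, 2.57, 3.14, 3.14, 3.14, 3.14].

INTERFACE

Orientations are given as a unit quaternion [w, x, y, z].
In Python, from plant import manip gives the robot as it stands.
- The arm moves only by the tool shift_gripper, called as name(argument=value, ...) on one line, values as JSON. Schema: {"type":"object","properties":{"rows":{"type":"array","items":{"type":"object","properties":{"aperture":{"type":"number"},"tx":{"type":"number"},"ty":{"type":"number"},"tz":{"type":"number"},"wx":{"type":"number"},"wy":{"type":"number"},"wz":{"type":"number"}},"additionalProperties":false,"required":["aperture"]},"minItems":1,"maxItems":5},"only":{"type":"string"},"quiet":{"type":"boolean"},"lines":{"type":"string"}},"required":["rows"],"additionalProperties":false}. rows is a list of rows, 1 to 5 of them, each an object with the fields aperture (the opening from 0.0 (shut) to 1.0 (fully open)), tx, ty, tz (the shift in m), wx, wy, wz (a rotation vector in rad); a field left out counts as zero (the opening has to be given); each row shifts and turns the commanded pose from where the row before left it, along the tool's axes as they then stand; what a row does not reach is not made up. A row lasts 1/8 s, in which the tool goes at most 0.0625 m and 0.188 rad, less where a joint would pass 70% of its speed; a pose out of reach is approached as far as the arm can. The fingers move at their own pace and stop on an object; the grip force is fixed at half the most. Time passes only in rows, so rows that do not move let the fingers close. The tool returns the time, the measured TCP pose, the force, the opening and the grip force at its end. only (a regular expression) keeps the lines of the reply that match it, lines (a string "A,B") keeps lines A to B, and quiet returns only ok. Input that does not fit is refused with a message, and nothing moves.
- manip.state(): the state, without advancing time (a new reading comes with each control period).
- manip.grab_frame(name): name is "scene" or "side" or "wrist"; returns the picture (420x560x3 uint8, red, green, blue); there is no depth.
- manip.camera_params(name): a dict with "intrinsics" (3x3 intrinsics, pixels), "xyz" and "orientation" of the camera in the world. Camera axes: x right, y down, z forward; pixel columns grow to the right and rows downward; lengths in m; the calibration is good to about 2 mm. A picture is of the moment at which its call begins: read the wrist's pose just before it. camera_params takes no time and is no camera call; for the wrist camera it gives the pose at the moment of the call.
- manip.job_done(): hands the job in; it is judged then, once.
The state is a dict: "time": time; "joint_pos": joint angles; "joint_vel": joint speeds; "joint_efforts": joint torques, N m; "tool_pos": TCP position; "tool_rot": TCP orientation; "contact_force": force on the tool from outside, world axes, zero at the start; "ft_torque": the same for the moment, N m; "gripper_width": opening from 0.0 (shut) to 1.0 (fully open); "grasp_force": force on a finger pad.
Only numpy, scipy, OpenCV 4.12 (cv2) and the standard library are available. Lean on these libraries where they do the work, as an engineer would, in place of code of your own. Each camera call takes 0.05 s, during which the arm holds its last target. There are 200 camera calls.

TASK

Fold both top flaps of the small carton well back past upright to uncover the two steel blocks, then take the spring-tipped hardness probe out of its stand. Set its tip gently inside the small ring marked on the wedge-shaped block (not the round one), with the probe square to the sloping face, and press until the spring tip is about half way in. Finish while holding the probe still in the gripper just like that, with the blocks unshifted and everything else on the bench left where it was.

Things in the scene. Friction and masses are not known exactly. Their poses are not given: they have to be found in the camera images.
- carton: Open brown card box fixed to the bench, 190 mm (its x) by 160 (its y) by 62 high outside, walls and floor 4, split into two pockets along x by a 30 mm high divider; origin at the centre of its underside. Flaps hinge on its +y and -y rims (lines along x at y = +79 and -79, z = 62 mm); they start part raised, leaving over 55 mm free between their edges. Fixed end flaps hang outside the x ends.
- flap_left (a joint): Angle (rad) of the flap hinged on the carton's +y rim: 0 level across the opening, 1.57 upright, 2.7 the outward stop. Stiff card, 184 mm along the hinge, 58 mm deep, 4 mm thick. It stays where it is left (light hinge friction, under 1 N at its edge). A level push on the edge can jam while the flap is low: move up and over along its arc.
- flap_right (a joint): The same for the flap hinged on the carton's -y side: 0 level across the opening, 1.57 upright, 2.7 stop outward.
- flap_left_edge (a point): Middle of the free edge of the +y flap.
- flap_right_edge (a point): Middle of the free edge of the -y flap.
- wedge: Loose steel wedge block (0.5 kg) lying in one of the two carton pockets: footprint 60 mm (its x) by 50 mm (its y); its upper face slopes at 20 degrees, 12 mm high at its -x end and 34 mm at its +x end; origin at the centre of its underside, which lies 4 mm above the bench. The low end is turned roughly towards the robot.
- mark (a point): Centre of the ring (13 mm across, thin dark line) on the wedge's sloping face, in the wedge frame at x = 4, y = 8, z = 24.4 mm. Its z axis is the outward normal of the sloping face, 20 degrees off vertical, leaning to the wedge's -x.
- round_block: Loose steel round block, 60 mm diameter, 22 mm high, with a like ring on its flat top, in the other pocket; not to be probed. Origin at the centre of its underside.
- stand: Fixed black square block 80 by 80 by 62 mm high with an upright round through hole of 26 mm in the middle, in which the probe stands; origin at the centre of its underside.
- probe: Pen-like round aluminium probe, 0.12 kg; origin at the lower end of its housing, z up its axis. Nose z 0 to 18 mm, shank 24 mm thick, black collar 32 mm thick at z 44 to 50 mm, resting on the stand's top (origin 18 mm above the bench), plain round grip 24 mm thick at z 50 to 112, cap to z 122. A steel pin 8 mm thick sticks out 14 mm below. Lift it 75 mm to clear the stand.
- probe_tip (a point): Rounded end of the probe's spring pin; 14 mm below the probe's origin on its axis when the pin is out; its z axis runs up along the probe.
- plunger (a joint): How far the spring pin is pushed into the housing, in m: 0 fully out, 0.010 hard against its stop. The spring takes about 1.5 N to start, 4 N at 0.005 and 6.5 N at 0.010; past the stop the force rises steeply.
- mount_a: Bystander: black moulded sample disc, 30 mm diameter, 20 mm high; origin at its underside.
- mount_b: Bystander: another such disc.
- driver: Bystander: screwdriver lying on the bench.
- jar: Bystander: amber glass jar, 60 mm diameter, 85 mm high.
- micrometer: Bystander: dark U-shaped micrometer lying flat, about 120 mm long, 17 mm high.
- sample_tray: Bystander: fixed grey divided tray 120 by 160 mm, 25 mm high.

How it is judged:
On the way, in this order (a step that is already met when the one before it is completed fails the run):
1. both flaps are folded back past upright (value of joint each of flap_left, flap_right above 1.8 rad), for 0.2 s.
2. the probe is held in the gripper, out of its stand (height (world z) of probe_tip above 0.066 m and contact force between the fingers and probe above 1 N and contact force between probe and stand below 0.1 N), for 0.2 s.
At the end, for the whole second after the job is handed in: Probe held still in the gripper, off the carton; tip within 6 mm of the ring centre on the wedge, axis within 8 degrees of square to its face, pin 2 to 8 mm in, pressing 1.5 to 10 N; both blocks within 12 mm of their start, both flaps open past 97 degrees (distance between probe_tip and mark below 0.006 m and angle between the z axis of probe_tip and the z axis of mark, either way round below 0.14 rad and value of joint plunger between 0.002 and 0.008 m and contact force between probe and wedge between 1.5 and 10 N and contact force between the fingers and probe above 1 N and contact force between probe and carton below 0.1 N and linear speed of probe below 0.02 m/s and distance of each of wedge, round_block from where it was at the start of the episode below 0.012 m and value of joint each of flap_left, flap_right above 1.7 rad); the arm keeps its last pose, push and grip.
It fails at once if the wedge is pressed with over 15 N (contact force between any of probe, the arm and wedge above 15 N).
It fails at once if the tip is pressed on the round block (contact force between probe and round_block above 1 N).
It fails at once if a block is shifted over 15 mm (distance of any of wedge, round_block from where it was at the start of the episode above 0.015 m).
It fails at once if a bystander is moved over 20 mm (distance of any of mount_a, mount_b, driver, jar, micrometer from where it was at the start of the episode above 0.02 m).
It also fails if it takes over 61 s, if anything falls off the work surface, if the arm or the gripper's body presses on something with over 40 N, if the wrist force passes 120 N, or if a joint passes its speed limit or range.

## Working session

There is one attempt and no reset: what is moved stays moved. The work goes in short steps, Python scripts to look and compute and a tool call to move; the robot and the scene stay as the last step left them, time stands still between calls to the robot, and variables do not carry over. Pictures are saved under pics/ and viewed, at most 13 in all, crops included, and the job is handed in when it is done.

```bash
ls; mkdir -p pics; python3 - <<'E'
from plant import manip
import cv2
for n in("scene","side","wrist"):
    p=manip.camera_params(n); im=manip.grab_frame(n); cv2.imwrite(f"pics/{n}0.png",im[:,:,::-1]); print(n,p)
print(manip.state())
a=cv2.imread("pics/scene0.png")
E
```

```text
pics
plant.py
scene {'intrinsics': array([[488.7615508 ,   0.        , 286.67982411],
       [  0.        , 488.7615508 , 208.35581034],
       [  0.        ,   0.        ,   1.        ]]), 'xyz': array([1.56901303, 0.20146729, 0.87180157]), 'orientation': array([-0.29081902,  0.59414232,  0.67319076, -0.33050476])}
side {'intrinsics': array([[425.78862915,   0.        , 279.56740755],
       [  0.        , 425.78862915, 212.65757586],
       [  0.        ,   0.        ,   1.        ]]), 'xyz': array([0.21844133, 0.74709681, 0.58642018]), 'orientation': array([ 0.09811043, -0.19636795,  0.86189696, -0.45710786])}
wrist {'intrinsics': array([[337.08085258,   0.        , 283.55017723],
       [  0.        , 337.08085258, 209.98950287],
       [  0.        ,   0.        ,   1.        ]]), 'xyz': array([0.6238506 , 0.06698294, 0.37310967]), 'orientation': array([ 1.34911846e-01,  9.90856576e-01,  5.41179587e-04, -1.32158523e-03])}
{'time': 0.15, 'joint_pos': array([-1.19014389e-01,  5.32077279e-02,  1.61398995e+00, -2.20094947e-05,
        1.47602569e+00, -1.19040159e-01]), 'joint_vel': array([ 0.00054626, -0.00330569, -0.0060843 , -0.00018506,  0.00100224,
        0.00173859]), 'joint_efforts': array([ 5.10442842e-04, -3.94241810e+01, -3.70721948e+01, -1.15854355e-04,
        4.61802789e-03,  5.00508997e-05]), 'tool_pos': array([6.24501152e-01, 4.49071018e-05, 2.30337109e-01]), 'tool_rot': array([-6.34154493e-04,  7.07096692e-01,  7.07116400e-01, -5.12612123e-04]), 'contact_force': array([ 0.35429472,  0.18020408, -1.08041404]), 'ft_torque': array([ 0.04304734,  0.02588318, -0.01986083]), 'grasp_force': 0.0, 'gripper_width': 1.0033516776065974}
```

View pics/scene0.png

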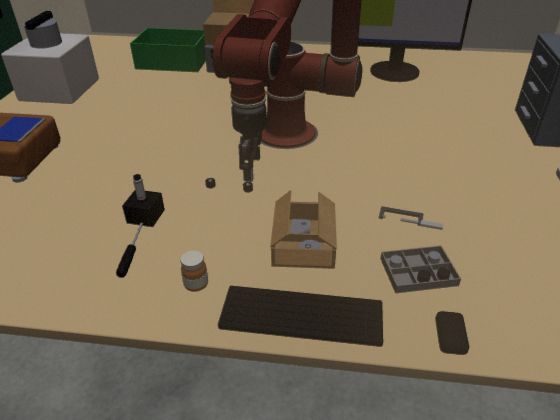

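View pics/side0.png

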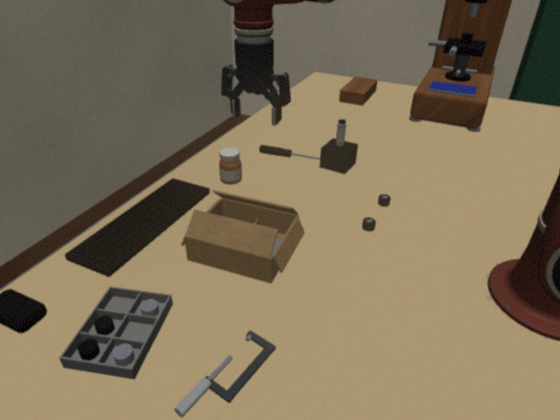

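View pics/wrist0.png

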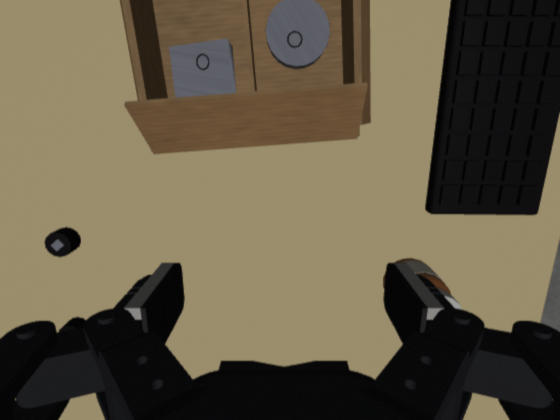

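The scene view shows the carton (~305,235 px), the stand with probe (145,207), the jar (194,270), driver, discs, micrometer and tray. The side view shows the same objects. The wrist view shows the wedge ring at (203,61), the round block ring at (294,39), and the -y flap with its free edge from (130,103) to (366,86).

```bash
cat > h.py <<'E'
from plant import manip
import numpy as np, cv2
from scipy.spatial.transform import Rotation as R
def rot(q): return R.from_quat([q[1],q[2],q[3],q[0]]).as_matrix()
def ray(p,uv):
    d=rot(p["orientation"])@np.linalg.inv(p["intrinsics"])@np.array([uv[0],uv[1],1.]); return np.array(p["xyz"]),d/np.linalg.norm(d)
def onz(p,uv,z):
    o,d=ray(p,uv); return o+d*(z-o[2])/d[2]
def proj(p,X):
    c=p["intrinsics"]@(rot(p["orientation"]).T@(np.array(X)-p["xyz"])); return c[:2]/c[2]
def tri(a,b):
    A=np.zeros((3,3));r=np.zeros(3)
    for o,d in(a,b):
        M=np.eye(3)-np.outer(d,d);A+=M;r+=M@o
    return np.linalg.solve(A,r)
def grab(n,f):
    p=manip.camera_params(n); im=manip.grab_frame(n)[:,:,::-1].copy(); cv2.imwrite("pics/"+f,im); return p,im
E
python3 - <<'E'
from h import *
np.set_printoptions(precision=4,suppress=True)
W,S,D=[manip.camera_params(n) for n in("wrist","scene","side")]
print("mark",onz(W,(203,61),.0284),"round",onz(W,(294,39),.026))
print("hinge R",onz(W,(155,153),.062),onz(W,(358,137),.062))
print("disc",onz(W,(63,240),.015))
print("cap scene/side",tri(ray(S,(138,178)),ray(D,(342,122))))
print("jar",tri(ray(S,(193,259)),ray(D,(230,154))))
print("stand",onz(S,(145,207),.05))
a=cv2.imread("pics/scene0.png")[165:300,110:350]; b=cv2.imread("pics/side0.png")[110:280,170:400]
cv2.imwrite("pics/z1.png",np.vstack([cv2.resize(a,(500,281),interpolation=3),cv2.resize(b,(500,300)if 0 else (500,300),interpolation=3)]))
E
```

```text
mark [0.5468 0.1175 0.0284] round [0.6328 0.1369 0.026 ]
hinge R [0.5054 0.0346 0.062 ] [0.6904 0.0491 0.062 ]
disc [ 0.3732 -0.0681  0.015 ]
cap scene/side [ 0.5356 -0.334   0.1317]
jar [ 0.7702 -0.1216  0.0774]
stand [ 0.5586 -0.3203  0.05  ]
```

View pics/z1.png

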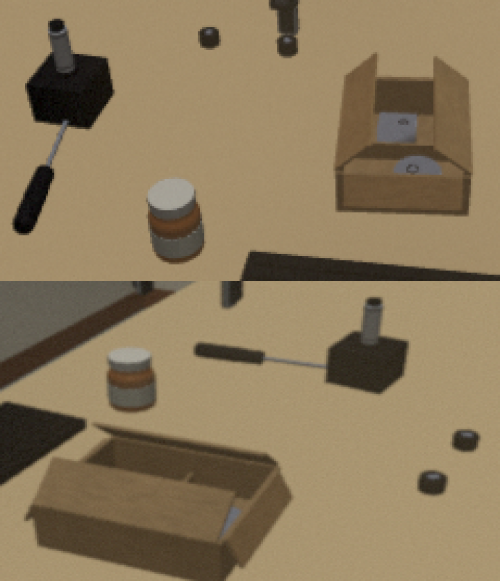

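Crop: both flaps stand part raised, the driver tip points at the stand, the jar stands clear, and the probe is upright with its dark cap on top. Next I estimate the flap angles.

```bash
python3 - <<'E'
from h import *
np.set_printoptions(precision=4,suppress=True)
W,S,D=[manip.camera_params(n) for n in("wrist","scene","side")]
y=np.arctan2(.0145,.185);c=np.array([.592,.1206]);ex=np.array([np.cos(y),np.sin(y)]);ey=np.array([-ex[1],ex[0]])
for sgn,cam in((-1,W),(-1,S),(1,S),(1,D)):
  for a in(.5,.7,.9,1.1,1.3):
    P=[np.r_[c+ex*s*.092+sgn*ey*(.079-.058*np.cos(a)),.062+.058*np.sin(a)] for s in(-1,1)]
    print(sgn,a,[proj(cam,p).round(0) for p in P], P[0].round(3))
for s,t in((-1,-1),(-1,1),(1,1),(1,-1)): print("corner",[proj(k,np.r_[c+ex*s*.095+t*ey*.08,.062]).round(0) for k in(S,D,W)])
E
```

```text
-1 0.5 [array([132.,  92.]), array([364.,  73.])] [0.502 0.085 0.09 ]
-1 0.7 [array([128., 100.]), array([367.,  81.])] [0.503 0.079 0.099]
-1 0.9 [array([126., 111.]), array([369.,  91.])] [0.504 0.071 0.107]
-1 1.1 [array([125., 125.]), array([371., 105.])] [0.504 0.061 0.114]
-1 1.3 [array([125., 140.]), array([373., 120.])] [0.505 0.05  0.118]
-1 0.5 [array([294., 194.]), array([291., 239.])] [0.502 0.085 0.09 ]
-1 0.7 [array([291., 191.]), array([288., 236.])] [0.503 0.079 0.099]
-1 0.9 [array([288., 189.]), array([285., 233.])] [0.504 0.071 0.107]
-1 1.1 [array([285., 187.]), array([281., 231.])] [0.504 0.061 0.114]
-1 1.3 [array([281., 185.]), array([276., 230.])] [0.505 0.05  0.118]
1 0.5 [array([314., 195.]), array([314., 240.])] [0.498 0.141 0.09 ]
1 0.7 [array([317., 192.]), array([317., 237.])] [0.498 0.148 0.099]
1 0.9 [array([320., 190.]), array([321., 234.])] [0.497 0.156 0.107]
1 1.1 [array([324., 188.]), array([325., 232.])] [0.496 0.166 0.114]
1 1.3 [array([328., 187.]), array([330., 231.])] [0.495 0.177 0.118]
1 0.5 [array([280., 231.]), array([197., 211.])] [0.498 0.141 0.09 ]
1 0.7 [array([279., 229.]), array([195., 209.])] [0.498 0.148 0.099]
1 0.9 [array([278., 227.]), array([193., 208.])] [0.497 0.156 0.107]
1 1.1 [array([276., 228.]), array([190., 208.])] [0.496 0.166 0.114]
1 1.3 [array([274., 229.]), array([187., 209.])] [0.495 0.177 0.118]
corner [array([275., 201.]), array([299., 214.]), array([153., 154.])]
corner [array([333., 203.]), array([272., 258.]), array([117., -49.])]
corner [array([335., 250.]), array([185., 235.]), array([357., -71.])]
corner [array([270., 248.]), array([221., 196.]), array([361., 138.])]
```

shift_gripper(rows=[{"aperture": 0, "tx": 0.06, "ty": -0.016}, {"aperture": 0, "tx": 0.06, "ty": -0.016}, {"aperture": 0}, {"aperture": 0}])

```text
time: 0.65
tool_pos: [0.5929, 0.1198, 0.231]
tool_rot: [0.0, 0.707, 0.707, -0.0]
contact_force: [0.7, 0.2, 0.1]
gripper_width: 0.147
grasp_force: 0.0
```

```bash
python3 -c "
from h import *
p,im=grab('wrist','w1.png');print(p['xyz'],manip.state()['gripper_width'])"
```

```text
[0.59205672 0.18687857 0.37390794] 0.054935785207235265
```

View pics/w1.png

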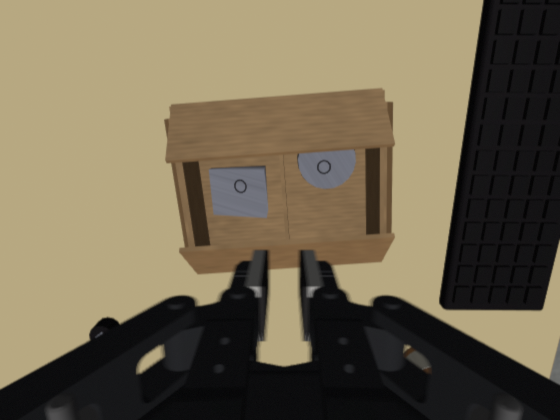

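The carton is fully in view: left flap edge (168,160)-(392,143), right flap edge (181,250)-(393,235), wedge ring at (240,186), wedge corners about (210,169), (266,166), (268,217) and (213,216).

```bash
python3 - <<'E'
from h import *
np.set_printoptions(precision=4,suppress=True)
W=manip.camera_params("wrist")
for n,uv,z in(("mark",(240,186),.0284),("round",(324,167),.026),("hingeL",(172,105),.064),("hingeL",(382,91),.064),("hingeR",(197,273),.064),("hingeR",(380,262),.064),("edgeL",(168,160),.101),("edgeL",(392,143),.101),("edgeR",(181,250),.101),("edgeR",(393,235),.101),
("w lo +y",(210,169),.016),("w lo -y",(213,216),.016),("w hi +y",(266,166),.038),("w hi -y",(268,217),.038)): print(n,onz(W,uv,z))
im=cv2.imread("pics/w1.png")[150:235,195:285]; g=cv2.cvtColor(im,6)
# wedge: grey-blue pixels; ring: dark inside
b=im[:,:,0].astype(int)-im[:,:,2]; m=(b>0).astype(np.uint8); m=cv2.morphologyEx(m,cv2.MORPH_CLOSE,np.ones((9,9)))
n,l,st,ce=cv2.connectedComponentsWithStats(m);k=1+np.argmax(st[1:,4]);print(st[k],ce[k]+[195,150])
c=max(cv2.findContours((l==k).astype(np.uint8),0,1)[0],key=cv2.contourArea); print((cv2.boxPoints(cv2.minAreaRect(c))+[195,150]))
sub=g[26:48,33:57]; t=(sub<np.median(sub)-12); yy,xx=np.nonzero(t); print(t.sum(),(xx.min()+xx.max())/2+228,(yy.min()+yy.max())/2+176,xx.mean()+228,yy.mean()+176, np.ptp(xx),np.ptp(yy))
E
```

```text
mark [0.5465 0.1161 0.0284]
round [0.6338 0.1356 0.026 ]
hingeL [0.494  0.1957 0.064 ]
hingeL [0.6775 0.2074 0.064 ]
hingeR [0.5048 0.0341 0.064 ]
hingeR [0.6882 0.0462 0.064 ]
edgeL [0.4987 0.1522 0.101 ]
edgeL [0.6784 0.1657 0.101 ]
edgeR [0.5029 0.0742 0.101 ]
edgeR [0.6859 0.0881 0.101 ]
w lo +y [0.5135 0.132  0.016 ]
w lo -y [0.5138 0.0797 0.016 ]
w hi +y [0.5744 0.1384 0.038 ]
w hi -y [0.5758 0.0852 0.038 ]
[  14   17   59   50 2632] [239.0338 191.0999]
[[208.8578 168.4457]
 [265.4872 166.1805]
 [267.4776 215.9409]
 [210.8482 218.2061]]
94 240.0 186.0 239.91489361702128 185.7127659574468 12 14
```

shift_gripper(rows=[{"aperture": 0, "tz": 0.05}, {"aperture": 0, "tz": 0.05}, {"aperture": 0, "tz": 0.046}, {"aperture": 0, "tx": -0.025}, {"aperture": 0, "tx": -0.012, "tz": -0.01}])

```text
time: 1.32
tool_pos: [0.5922, 0.0809, 0.0938]
tool_rot: [-0.001, 0.708, 0.706, -0.001]
contact_force: [0.5, 0.3, 1.0]
gripper_width: 0.002
grasp_force: 0.3
```

shift_gripper(rows=[{"aperture": 0, "tx": -0.02, "tz": -0.006}, {"aperture": 0, "tx": -0.02, "tz": -0.002}, {"aperture": 0, "tx": -0.02, "tz": 0.005}, {"aperture": 0, "tx": -0.01, "tz": 0.005}, {"aperture": 0}])

```text
time: 1.95
tool_pos: [0.5922, 0.0122, 0.0922]
tool_rot: [-0.001, 0.708, 0.707, -0.001]
contact_force: [-0.2, 1.2, 0.9]
gripper_width: 0.003
grasp_force: 0.0
```

```bash
python3 -c "
from h import *
p,im=grab('scene','s2.png')
cv2.imwrite('pics/s2z.png',cv2.resize(im[150:280,240:380],(560,520),interpolation=3))"
```

```text
(no output)
```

View pics/s2z.png

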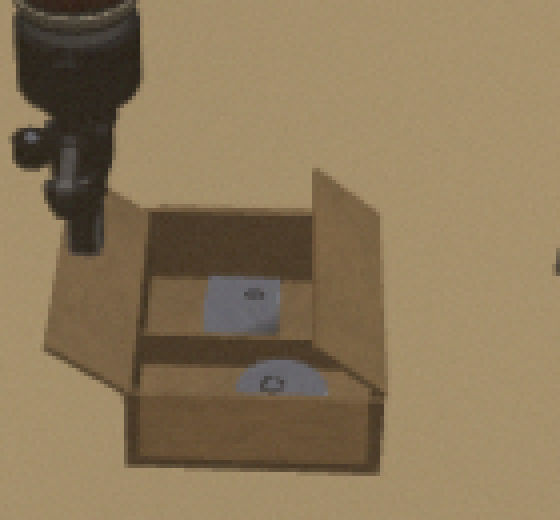

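The right flap is folded far out (finger at its face, crop (85,250)); the left flap is still part raised.

shift_gripper(rows=[{"aperture": 0, "tx": 0.05}, {"aperture": 0, "tx": 0.05, "tz": 0.008}, {"aperture": 0, "tx": 0.03}, {"aperture": 0, "tx": 0.012, "tz": -0.008}, {"aperture": 0, "tx": 0.02, "tz": -0.01}])

```text
time: 2.62
tool_pos: [0.5929, 0.1753, 0.1037]
tool_rot: [-0.0, 0.707, 0.707, -0.0]
contact_force: [-0.4, -0.7, -0.3]
gripper_width: -0.002
grasp_force: 0.3
```

shift_gripper(rows=[{"aperture": 0, "tx": 0.02, "tz": -0.002}, {"aperture": 0, "tx": 0.02, "tz": 0.005}, {"aperture": 0, "tx": 0.015, "tz": 0.005}, {"aperture": 0}, {"aperture": 0}])

```text
time: 3.25
tool_pos: [0.5928, 0.2299, 0.0948]
tool_rot: [-0.0, 0.707, 0.707, -0.0]
contact_force: [-0.3, -0.7, -0.2]
gripper_width: 0.001
grasp_force: 0.0
```

shift_gripper(rows=[{"aperture": 0, "tx": -0.05}, {"aperture": 0, "tx": -0.05, "tz": -0.05}, {"aperture": 0, "tx": -0.05, "tz": -0.06}, {"aperture": 0, "tx": -0.05, "tz": -0.06}, {"aperture": 0}])

```text
time: 3.88
tool_pos: [0.5958, 0.0527, 0.242]
tool_rot: [0.004, 0.709, 0.705, 0.004]
contact_force: [0.8, 0.6, 0.2]
gripper_width: -0.001
grasp_force: 0.0
```

```bash
python3 - <<'E'
from h import *
np.set_printoptions(precision=4,suppress=True)
p,im=grab('wrist','w3.png'); s,i2=grab('side','d3.png'); _,i3=grab('scene','s3.png')
print(p['xyz'])
cv2.imwrite('pics/m3.png',np.vstack([cv2.resize(im,(400,300)),np.hstack([cv2.resize(i2[105:265,180:380],(400,300))])]).copy() if 0 else np.hstack([cv2.resize(im,(460,345)),cv2.resize(i2[100:270,170:390],(340,345))]))
E
```

```text
[0.5937 0.1198 0.3849]
```

View pics/m3.png

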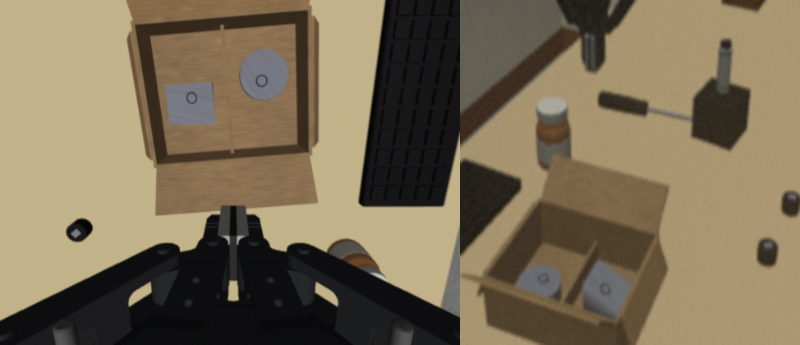

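Both flaps are folded back and both blocks are in full view (wedge ring about (192,98), round ring about (261,80) in the mosaic). The probe and stand are clear at upper right in the side part. Next I move over to the probe.

shift_gripper(rows=[{"aperture": 1, "tx": -0.06, "ty": -0.011}, {"aperture": 1, "tx": -0.06, "ty": -0.011}, {"aperture": 1, "tx": -0.06, "ty": -0.011}, {"aperture": 1, "tx": -0.06, "ty": -0.011}, {"aperture": 1, "tx": -0.06, "ty": -0.011}])

```text
time: 4.65
tool_pos: [0.5369, -0.2446, 0.2329]
tool_rot: [-0.002, 0.707, 0.708, -0.0]
contact_force: [-0.2, -0.4, 0.4]
gripper_width: 0.999
grasp_force: 0.0
```

shift_gripper(rows=[{"aperture": 1}, {"aperture": 1}])

```text
time: 4.9
tool_pos: [0.5376, -0.243, 0.2335]
tool_rot: [-0.002, 0.707, 0.707, -0.0]
contact_force: [0.3, 0.2, 0.1]
gripper_width: 0.998
grasp_force: 0.0
```

```bash
python3 - <<'E'
from h import *
np.set_printoptions(precision=4,suppress=True)
p,im=grab('wrist','w4.png')
print(p['xyz'],proj(p,(.536,-.334,.14)),manip.state()['joint_pos'])
E
```

```text
[ 0.5371 -0.1764  0.3766] [282.9908 321.3595] [-0.5499 -0.0295  1.6913  0.0005  1.4824 -0.5516]
```

View pics/w4.png

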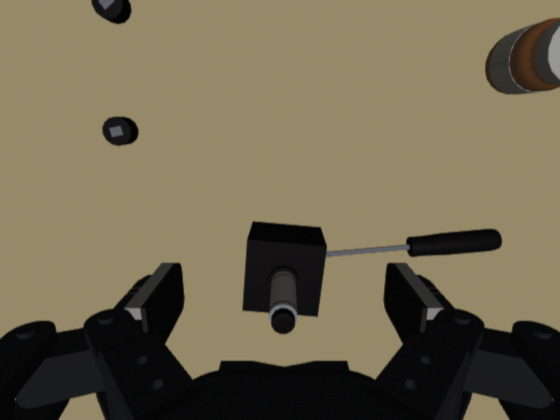

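Cap top is centred at about (283,320) and the stand's top face at about (283,278), between the open fingers.

```bash
python3 - <<'E'
from h import *
np.set_printoptions(precision=4,suppress=True)
p=manip.camera_params('wrist')
print(onz(p,(283,320),.14),onz(p,(283,278),.062),[onz(p,u,.062) for u in((247,239),(325,245),(318,316),(243,310))],manip.state()['tool_pos'])
E
```

```text
[ 0.5365 -0.3327  0.14  ] [ 0.5361 -0.3351  0.062 ] [array([ 0.5003, -0.2927,  0.062 ]), array([ 0.5779, -0.2988,  0.062 ]), array([ 0.5733, -0.3793,  0.062 ]), array([ 0.4939, -0.3724,  0.062 ])] [ 0.5379 -0.2425  0.234 ]
```

shift_gripper(rows=[{"aperture": 1, "tx": -0.046, "ty": -0.001}, {"aperture": 1, "tx": -0.046, "ty": -0.001}, {"aperture": 1}, {"aperture": 1, "tz": 0.04}, {"aperture": 1, "tz": 0.04}])

```text
time: 5.58
tool_pos: [0.5371, -0.334, 0.1551]
tool_rot: [0.0, 0.706, 0.708, 0.0]
contact_force: [0.1, -0.1, -0.3]
gripper_width: 0.998
grasp_force: 0.0
```

shift_gripper(rows=[{"aperture": 1, "tz": 0.04}, {"aperture": 1, "tz": 0.028}, {"aperture": 1}])

```text
time: 5.95
tool_pos: [0.5347, -0.3325, 0.0841]
tool_rot: [-0.004, 0.706, 0.708, -0.0]
contact_force: [-0.9, 0.4, -0.2]
gripper_width: 1.001
grasp_force: 0.0
```

shift_gripper(rows=[{"aperture": 1, "ty": 0.001}, {"aperture": 0}, {"aperture": 0}, {"aperture": 0}, {"aperture": 0}])

```text
time: 6.58
tool_pos: [0.5371, -0.3365, 0.0882]
tool_rot: [0.0, 0.707, 0.707, -0.0]
contact_force: [-0.5, -0.6, 3.2]
gripper_width: 0.261
grasp_force: 58.6
```

shift_gripper(rows=[{"aperture": 0}, {"aperture": 0}, {"aperture": 0, "tz": -0.01}])

```text
time: 6.95
tool_pos: [0.5362, -0.3356, 0.0962]
tool_rot: [-0.001, 0.707, 0.707, -0.0]
contact_force: [0.2, -0.6, -1.3]
gripper_width: 0.267
grasp_force: 58.7
```

shift_gripper(rows=[{"aperture": 0, "tz": -0.03}, {"aperture": 0, "tz": -0.03}, {"aperture": 0, "tz": -0.03}, {"aperture": 0, "tz": -0.03}, {"aperture": 0}])

```text
time: 7.58
tool_pos: [0.5383, -0.3371, 0.2208]
tool_rot: [0.003, 0.707, 0.707, 0.0]
contact_force: [0.1, 0.0, -1.3]
gripper_width: 0.266
grasp_force: 59.7
```

shift_gripper(rows=[{"aperture": 0, "tx": 0.02}, {"aperture": 0, "tx": 0.045, "ty": -0.005}, {"aperture": 0, "tx": 0.045, "ty": -0.005}, {"aperture": 0, "tx": 0.045, "ty": -0.005}, {"aperture": 0, "tx": 0.045, "ty": -0.005}])

```text
time: 8.2
tool_pos: [0.5153, -0.1333, 0.2148]
tool_rot: [-0.002, 0.707, 0.707, -0.001]
contact_force: [0.8, 0.2, -1.3]
gripper_width: 0.263
grasp_force: 59.7
```

shift_gripper(rows=[{"aperture": 0, "tx": 0.045, "ty": -0.005}, {"aperture": 0, "tx": 0.045, "ty": -0.005}, {"aperture": 0, "tx": 0.045, "ty": -0.005}, {"aperture": 0, "tx": 0.045, "ty": -0.005}, {"aperture": 0, "tx": 0.045}])

```text
time: 8.82
tool_pos: [0.4947, 0.091, 0.2149]
tool_rot: [-0.001, 0.707, 0.707, -0.001]
contact_force: [0.5, -0.5, -0.7]
gripper_width: 0.266
grasp_force: 59.7
```

shift_gripper(rows=[{"aperture": 0, "tx": 0.02}, {"aperture": 0, "wx": -0.116}, {"aperture": 0, "wx": -0.116}, {"aperture": 0, "wx": -0.116}, {"aperture": 0}])

```text
time: 9.45
tool_pos: [0.4938, 0.1095, 0.2138]
tool_rot: [0.12, 0.696, 0.697, 0.12]
contact_force: [0.3, 0.6, -2.0]
gripper_width: 0.266
grasp_force: 59.8
```

shift_gripper(rows=[{"aperture": 0}, {"aperture": 0}])

```text
time: 9.7
tool_pos: [0.4974, 0.1088, 0.2176]
tool_rot: [0.122, 0.697, 0.696, 0.122]
contact_force: [0.6, -0.3, -1.6]
gripper_width: 0.266
grasp_force: 59.8
```

```bash
cat > g.py <<'E'
from h import *
np.set_printoptions(precision=4,suppress=True)
M=np.array([.5466,.1167,.0284]); yaw=np.radians(3); L=.0835
n=np.array([-np.sin(.349)*np.cos(yaw),-np.sin(.349)*np.sin(yaw),np.cos(.349)])
def plan(h,M=M,n=n):
    s=manip.state(); T=rot(s["tool_rot"]); t=M+n*(h+L)-s["tool_pos"]
    ax=np.cross(T[:,2],-n); print("tcp",s["tool_pos"],"d tool",T.T@t,"rotvec tool",T.T@ax,"F",s["contact_force"],"tip",s["tool_pos"]+T[:,2]*L, "g",s["grasp_force"])
E
python3 -c "
from g import *
plan(.05);p,im=grab('wrist','w5.png');print(proj(p,M),proj(p,manip.state()['tool_pos']+rot(manip.state()['tool_rot'])[:,2]*L))"
```

```text
tcp [0.4974 0.1088 0.2176] d tool [ 0.0055 -0.0183  0.0611] rotvec tool [-0.0016  0.0179  0.    ] F [ 0.564  -0.2945 -1.5676] tip [0.5258 0.1088 0.139 ] g 59.77232873439789
[266.6568 177.0413] [284.956  215.7112]
```

View pics/w5.png

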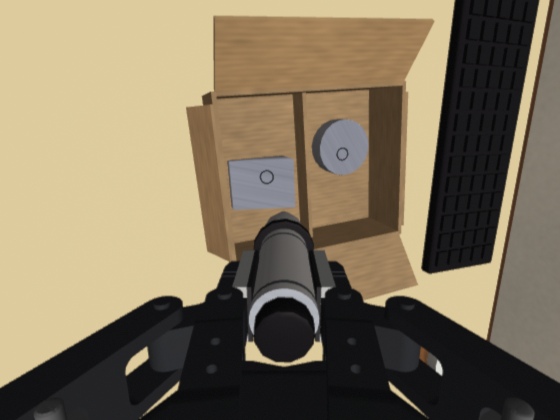

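The probe is held tilted with its tip at about (284,214) px, matching the predicted (285,216). The ring is seen at (267,177), which is where I predicted it, and the wedge corners are (229,161), (294,157), (297,207), (233,210).

```bash
python3 - <<'E'
from g import *
p=manip.camera_params('wrist'); im=cv2.imread('pics/w5.png')
b=im[:,:,0].astype(int)-im[:,:,2]; m=np.zeros(b.shape,np.uint8); m[145:217,215:305]=b[145:217,215:305]>0
m=cv2.morphologyEx(m,cv2.MORPH_CLOSE,np.ones((9,9)))
c=max(cv2.findContours(m,0,1)[0],key=cv2.contourArea); q=cv2.approxPolyDP(c,6,True)[:,0].astype(float); print(q)
q=q[np.argsort(q[:,0])]; 
for u in q: print(onz(p,u,.016 if u[0]<262 else .038))
g=cv2.cvtColor(im,6)[166:188,256:278]; yy,xx=np.nonzero(g<np.median(g)-15); u=((xx.min()+xx.max())/2+256,(yy.min()+yy.max())/2+166); print(u,len(xx),np.ptp(xx),np.ptp(yy),onz(p,u,.0284))
k=im[205:230,265:305]; 
E
```

```text
[[292. 160.]
 [229. 161.]
 [233. 207.]
 [293. 206.]]
[0.5115 0.1328 0.016 ]
[0.5136 0.0851 0.016 ]
[0.5704 0.134  0.038 ]
[0.5719 0.0864 0.038 ]
(np.float64(266.0), np.float64(176.5)) 104 14 15 [0.5461 0.1172 0.0284]
```

shift_gripper(rows=[{"aperture": 0, "tx": 0.005, "ty": -0.009, "wy": 0.018}, {"aperture": 0, "ty": -0.009, "tz": 0.02}, {"aperture": 0, "tz": 0.02}, {"aperture": 0, "tz": 0.02}, {"aperture": 0}])

```text
time: 10.38
tool_pos: [0.4991, 0.1148, 0.1527]
tool_rot: [0.114, 0.696, 0.698, 0.127]
contact_force: [0.6, -0.0, -1.8]
gripper_width: 0.269
grasp_force: 59.8
```

shift_gripper(rows=[{"aperture": 0, "tz": 0.01}, {"aperture": 0, "tz": 0.01}, {"aperture": 0, "tz": 0.01}, {"aperture": 0}, {"aperture": 0}])

```text
time: 11.0
tool_pos: [0.5108, 0.1154, 0.1269]
tool_rot: [0.116, 0.695, 0.698, 0.129]
contact_force: [1.0, -0.3, -1.5]
gripper_width: 0.265
grasp_force: 59.8
```

```bash
python3 - <<'E'
from g import *
plan(.015)
a,i1=grab('side','d6.png');b,i2=grab('wrist','w6.png');s,i3=grab('scene','s6.png')
u=proj(a,M).round().astype(int);print(u,proj(b,M),proj(s,M)); v=proj(s,M).round().astype(int)
k=lambda i,u:cv2.resize(i[u[1]-60:u[1]+30,u[0]-45:u[0]+45],(400,400),interpolation=3)
cv2.imwrite('pics/m6.png',np.hstack([k(i1,u),k(i3,v)]))
E
```

```text
tcp [0.5108 0.1154 0.1269] d tool [-0.0006 -0.      0.0063] rotvec tool [-0.0005 -0.0001 -0.    ] F [ 1.0469 -0.2963 -1.5458] tip [0.5393 0.1169 0.0484] g 59.81018006801605
[264 242] [284.3708 208.3962] [303.0831 222.7338]
```

View pics/m6.png

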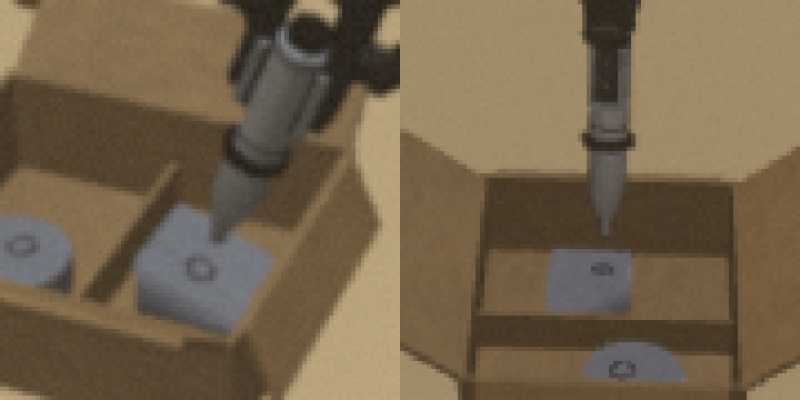

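The tip is just above the ring: side tip at crop (218,241) with the ring at (201,269); scene tip (604,236) with the ring at (602,269). The rings match the projected mark.

```bash
python3 - <<'E'
from g import *
a=manip.camera_params('side');s=manip.camera_params('scene')
t=np.array([.5393,.1169,.0484]);print(proj(a,t),proj(s,t),tri(ray(a,(268,236.2)),ray(s,(303.9,216))),tri(ray(a,(264.2,242.5)),ray(s,(303.5,223.5))))
E
```

```text
[267.2364 235.027 ] [303.5665 215.3149] [0.5378 0.1173 0.0455] [0.5466 0.1176 0.0262]
```

shift_gripper(rows=[{"aperture": 0, "tz": 0.006}, {"aperture": 0, "tz": 0.006}, {"aperture": 0, "tz": 0.003}, {"aperture": 0}, {"aperture": 0}])

```text
time: 11.78
tool_pos: [0.5159, 0.1157, 0.1128]
tool_rot: [0.116, 0.695, 0.697, 0.129]
contact_force: [0.1, 0.2, -1.7]
gripper_width: 0.265
grasp_force: 59.8
```

```bash
python3 -c "
from g import *
plan(0)"
```

```text
tcp [0.5159 0.1157 0.1128] d tool [-0.0006 -0.      0.0063] rotvec tool [-0.0004 -0.0001  0.    ] F [ 0.0799  0.2035 -1.6751] tip [0.5444 0.1172 0.0343] g 59.8098349571228
```

shift_gripper(rows=[{"aperture": 0, "tz": 0.002}, {"aperture": 0}])

```text
time: 12.02
tool_pos: [0.5165, 0.1157, 0.1107]
tool_rot: [0.116, 0.695, 0.698, 0.129]
contact_force: [1.1, -0.9, -2.2]
gripper_width: 0.265
grasp_force: 59.8
```

```bash
python3 -c "
from g import *
plan(0)"
```

```text
tcp [0.5165 0.1157 0.1107] d tool [-0.0006  0.0002  0.0041] rotvec tool [-0.0007 -0.0001 -0.    ] F [ 1.0853 -0.8725 -2.2108] tip [0.5449 0.1172 0.0322] g 59.80973660945892
```

shift_gripper(rows=[{"aperture": 0, "tz": 0.002}, {"aperture": 0}])

```text
time: 12.28
tool_pos: [0.5171, 0.1158, 0.1087]
tool_rot: [0.116, 0.695, 0.698, 0.129]
contact_force: [-0.7, -0.5, -1.0]
gripper_width: 0.264
grasp_force: 59.8
```

```bash
python3 -c "
from g import *
plan(0)"
```

```text
tcp [0.5171 0.1158 0.1087] d tool [-0.0006  0.0003  0.0021] rotvec tool [-0.0009 -0.0001 -0.    ] F [-0.7426 -0.4662 -0.9864] tip [0.5456 0.1173 0.0302] g 59.809847474098206
```

```bash
cat >> g.py <<'E'
def force(k=8):
    f=[]
    for i in range(k): manip.grab_frame("side"); f.append(manip.state()["contact_force"]@n)
    print("F.n %.2f sd %.2f"%(np.mean(f),np.std(f)))
E
python3 -c "
from g import *
force()"
```

```text
F.n -1.06 sd 0.48
```

shift_gripper(rows=[{"aperture": 0, "tz": 0.002}, {"aperture": 0}])

```text
time: 12.92
tool_pos: [0.5181, 0.1158, 0.1071]
tool_rot: [0.116, 0.695, 0.697, 0.129]
contact_force: [-0.0, 0.0, -0.9]
gripper_width: 0.265
grasp_force: 59.8
```

```bash
python3 -c "
from g import *
force();plan(0)"
```

```text
F.n -1.01 sd 0.64
tcp [0.5179 0.1158 0.107 ] d tool [-0.0006  0.0001  0.0002] rotvec tool [-0.0006 -0.0001  0.    ] F [ 0.0902  0.0328 -0.5293] tip [0.5464 0.1173 0.0286] g 59.809666872024536
```

shift_gripper(rows=[{"aperture": 0, "tz": 0.0015}, {"aperture": 0}])

```text
time: 13.58
tool_pos: [0.5185, 0.1158, 0.1058]
tool_rot: [0.116, 0.695, 0.697, 0.129]
contact_force: [-0.9, -0.1, 0.2]
gripper_width: 0.266
grasp_force: 60.0
```

```bash
python3 -c "
from g import *
force();plan(0)"
```

```text
F.n 0.73 sd 0.44
tcp [0.5185 0.1158 0.1057] d tool [-0.0006  0.     -0.0012] rotvec tool [-0.0005 -0.0001 -0.    ] F [ 0.1743 -0.8491  0.4645] tip [0.5469 0.1173 0.0272] g 59.95945394039154
```

shift_gripper(rows=[{"aperture": 0, "tz": 0.001}, {"aperture": 0, "tz": 0.001}, {"aperture": 0}])

```text
time: 14.35
tool_pos: [0.5192, 0.1159, 0.1038]
tool_rot: [0.116, 0.695, 0.698, 0.129]
contact_force: [-2.1, 0.5, 1.7]
gripper_width: 0.26
grasp_force: 60.0
```

```bash
python3 -c "
from g import *
force();plan(0)"
```

```text
F.n 2.12 sd 0.37
tcp [0.5192 0.1158 0.1039] d tool [-0.0006  0.     -0.0032] rotvec tool [-0.0004 -0.0001  0.    ] F [-1.3772 -0.2132  1.6706] tip [0.5476 0.1173 0.0254] g 60.007996559143066
```

shift_gripper(rows=[{"aperture": 0, "tz": 0.001}, {"aperture": 0, "tz": 0.001}, {"aperture": 0}])

```text
time: 15.12
tool_pos: [0.5198, 0.1159, 0.1019]
tool_rot: [0.116, 0.695, 0.697, 0.129]
contact_force: [-1.5, -1.2, 1.7]
gripper_width: 0.266
grasp_force: 60.1
```

```bash
python3 -c "
from g import *
force();plan(0)
a,i1=grab('side','d7.png');b,i2=grab('wrist','w7.png');s,i3=grab('scene','s7.png')
u=proj(a,M).round().astype(int);v=proj(s,M).round().astype(int)
k=lambda i,u:cv2.resize(i[u[1]-60:u[1]+30,u[0]-45:u[0]+45],(400,400),interpolation=3)
cv2.imwrite('pics/m7.png',np.hstack([k(i1,u),k(i3,v)]))"
```

```text
F.n 3.11 sd 0.34
tcp [0.5198 0.1159 0.1019] d tool [-0.0006  0.     -0.0052] rotvec tool [-0.0004 -0.0001 -0.    ] F [-1.077   0.4775  2.7974] tip [0.5483 0.1174 0.0235] g 60.10670006275177
```

View pics/m7.png

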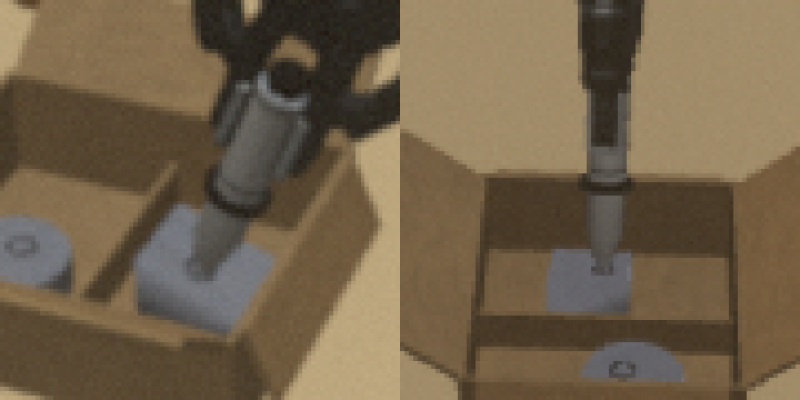

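The tip sits inside the ring in both views (side (200,268), scene (602,268)). The spring force is about 4.2 N, so the pin is about half way in. I'm handing it in.

```bash
python3 -c "
from plant import manip
print(manip.job_done())"
```

```text
the job is handed in; nothing more can be done
None
```

The job is handed in, though no verdict came back: both flaps are folded back, and the gripped probe presses inside the wedge's ring, square to the face, at about 4.2 N, so the pin should be about 5 mm in.

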